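# Open the nut dispenser's gate and fill its jar

## Robot

A 7-joint arm with a two-finger parallel gripper is mounted at the origin on the work surface. World frame = base frame: x ahead of the robot, y to its left, z up, the work surface at z = 0. Lengths are in m, angles in rad, forces in N, time in s.
With the tool pointing down it reaches from about 0.425 to 0.95 m from the base axis. Payload 16.7 kg.
Tool frame: the origin (TCP) lies between the finger pads; the fingertips stand 19 mm ahead of it and the grasp point (between the pads) is the TCP; z points along the fingers, y is the line along which they close (so a half turn about z gives the same grasp; the last joint's range is limited). The gripper opens to 94 mm and grips with 3 to 60 N. Pads are 16 mm wide; open, the fingers measure 119 mm over their backs; the gripper's body (75 mm by 177 mm) begins 78 mm behind the grasp point.
Start: joints at [-1.335, 0.426, 0.074, 1.606, -0.034, 1.111, -0.067], TCP at [0.253, 0.626, 0.204] pointing down, gripper open.
Joint ranges: [-2.85, 2.85], [-0.5, 2.14], [-1.23, 1.37], [0.21, 2.46], [-1.02, 4.16], [0.16, 2.05], [-2.73, 2.73]. Speed limits (rad/s): [1.89, 1.89, 2.39, 2.39, 3.01, 3.01, 3.01].

## Interface

Orientations are given as a unit quaternion [w, x, y, z].
In Python, from workcell import * gives the robot as it stands.
- The arm moves only by the tool drive_tool, never from a script. Its arguments are lists of equal length, an entry for each row: "delta_rot": the turn, a rotation vector about the tool's x, y, z in rad, a list of three; "xyz": the shift along the tool's x, y, z in m, a list of three; "claw": the opening, from 0 (shut) to 1 (fully open). A call has 1 to 20 rows; each row is the pose to reach, as a shift and turn from the pose commanded when the call began, along the tool's axes at that moment; what a row does not reach only later rows make up. A row lasts 1/12 s, in which the tool goes at most 41.7 mm and 7.16 degrees, less where a joint would pass 70% of its speed; a pose out of reach is approached as far as the arm can. A call with a gripper value outside its range is refused whole. The fingers move at their own pace and stop on an object; the grip force is fixed at half the most. Time passes only in rows, so rows that repeat a pose let the fingers close. It gives the time, the measured TCP pose, the force, the opening and the grip force at its end, in the units of the state.
- state(): the state, without advancing time (a new reading comes with each control period).
- snapshot(name): name is "scene" or "top" or "wrist"; returns a dict with "pixels" (384x512x3 uint8, blue, green, red), "intrinsics" (3x3 intrinsics, pixels), "R" (3x3) and "t" (3): a world point X has camera coordinates R X + t. Camera axes: x right, y down, z forward; pixel columns grow to the right and rows downward; lengths in m; the calibration is good to about 2 mm. A picture is of the moment at which its call begins. There is no depth.
- sign_off(): hands the job in; it is judged then, once.
The state is a dict: "clock": time; "joint_pos": joint angles; "joint_velocities": joint speeds; "tau": joint torques, N m; "eef_pos": TCP position; "tcp_rot": TCP orientation; "ft_force": force on the tool from outside, world axes, zero at the start; "torque": the same for the moment, N m; "width": finger opening in m; "grip_force": force on a finger pad.
Only numpy, scipy, OpenCV 4.12 (cv2) and the standard library are available. Lean on these libraries where they do the work, as an engineer would, in place of code of your own. Each camera call takes 0.05 s, during which the arm holds its last target. There are 200 camera calls.

## Task

Slide the black grip of the nut dispenser's gate open, to the dispenser's +y side, until it meets its end stop and has pressed the stop's yielding tongue fully home; where the stop sits has to be felt, and the dispenser only stands on the table and must not be shoved. Pour all five nuts from the metal scoop through the funnel into the jar under it and stand the empty scoop back upright on the table, leaving everything else where it is.

Things in the scene. Friction and masses are not known exactly. Their poses are not given: they have to be found in the camera images.
- dispenser: Free-standing nut dispenser, about 3.5 kg, not fixed. Origin: centre of its underside, z up, front is -x. Dark base plate 200 x 200 x 15 mm; two white columns at the back (x +82, y +-80 mm, to 154 mm high); white deck 84 to 94 mm high (x -85 to +95, y +-100); aluminium funnel on the axis, 102 to 172 mm high. The gate plate slides between deck and funnel; the jar stands under the deck.
- dispenser_front (a point): Middle of the base plate's front edge: x -100, y 0, z 15 mm in the dispenser's frame.
- funnel_mouth (a point): Centre of the funnel's mouth, in the plane of the rim, 172 mm above the table. Clear radius 70 mm, wall 4 mm; it narrows to an inner radius of 23 mm at its foot.
- catch (a joint): Tongue of the gate's end stop, hidden under a white cover on the deck's +y end, in m: 0 untouched, 0.005 pressed fully home. The gate presses it along +y at the end of its stroke, with about 4.5 N (the gate alone slides with about 1.5 N); it stays pressed. The stop is screwed down at a different, unseen place each time: the grip then ends 54 to 86 mm in +y from the middle of the front.
- gate_grip (a point): Centre of the upright black grip of the gate, 14 mm (y) x 20 mm (x), from 100 to 132 mm above the table; this point is 118 mm high, at x -100 mm in the dispenser's frame, and slides along its y (starts 0 to 25 mm from the middle). It stands close in front of the funnel's overhanging rim (radius 74 mm); below it is free air down to the base plate.
- jar: Open glass jar, outer radius 32, wall 4, 66 mm high, standing loose on the dispenser's base plate (15 mm high) under the funnel. Origin: centre of its underside.
- scoop: Sheet-metal scoop, 0.16 kg, on the table. Origin on its underside, z up; the open pouring lip faces -x. Flat floor 4 mm thick from x -10 to +54, ramp rising 24 degrees to the lip; walls 40 mm high, 72 mm over them (y); back wall at x +56. Black handle bar above, along x from -18 to +66 mm, 14 mm wide (y), 14 mm thick, centre 81 mm high, on a stem at the back.
- scoop_handle (a point): Point to grip on the handle bar, above the middle of the load: x +10, y 0, z 81 mm in the scoop's frame.
- scoop_lip (a point): Middle of the pouring lip: x -51, y 0, z 22 mm in the scoop's frame.
- nut0_center (a point): Centre of a round brown nut in its shell, 22 mm across, 11 g; starts in the scoop.
- nut1_center (a point): Centre of a round brown nut in its shell, 22 mm across, 11 g; starts in the scoop.
- nut2_center (a point): Centre of a round brown nut in its shell, 22 mm across, 11 g; starts in the scoop.
- nut3_center (a point): Centre of a round brown nut in its shell, 22 mm across, 11 g; starts in the scoop.
- nut4_center (a point): Centre of a round brown nut in its shell, 22 mm across, 11 g; starts in the scoop.
- mug: White mug, radius 36, 85 mm high, a bystander. Origin: centre of its underside.
- pot: Small white screw jar with a lid, radius 26, 58 mm high, a bystander. Origin: centre of its underside.
- tin: Brass-coloured tea tin 75 x 95 x 85 mm, a bystander. Origin: centre of its underside.
- spoon: Metal spoon 170 mm long lying along its x, a bystander.
- shaker: Steel salt shaker, radius 20, 78 mm high, a bystander. Origin: centre of its underside.
Mind the look-alikes: they are no part of the job. Leave any blue, green or pink look-alike of the scoop alone.

How it is judged:
On the way:
1. the gate is open and has pressed the tongue of its end stop home (value of joint catch above 0.0035 m and y of gate_grip in the frame of dispenser above 0.048 m), for 0.2 s.
At the end, for the whole second after the job is handed in: The stop's tongue is pressed home (catch over 3.5 mm of 5), the grip is over 48 mm in +y from the dispenser's middle, all five nuts' centres are in the jar below its rim, the jar is upright within 20 mm of the funnel's axis, and the scoop is upright (0.1 rad) on the table, at rest (all of step 1 and horizontal distance between each of nut0_center, nut1_center, nut2_center, nut3_center, nut4_center and jar below 0.03 m and z of nut0_center in the frame of jar between 0.005 and 0.066 m and z of nut1_center in the frame of jar between 0.005 and 0.066 m and z of nut2_center in the frame of jar between 0.005 and 0.066 m and z of nut3_center in the frame of jar between 0.005 and 0.066 m and z of nut4_center in the frame of jar between 0.005 and 0.066 m and angle between each of jar, scoop's own z axis and vertical below 0.1 rad and horizontal distance between jar and dispenser below 0.02 m and height (world z) of scoop below 0.008 m and linear speed of scoop below 0.02 m/s); the robot touches nothing.
It fails at once if the dispenser is shoved by more than 4 mm (at its origin or front edge) (distance of any of dispenser, dispenser_front from where it was at the start of the episode above 0.004 m).
It fails at once if a bystander (mug, small jar, tin, spoon, shaker) is moved by more than 25 mm (distance of any of mug, pot, tin, spoon, shaker from where it was at the start of the episode above 0.025 m).
It also fails if it takes over 70 s, if anything falls off the work surface, if the arm or the gripper's body presses on something with over 40 N, if the wrist force passes 120 N, or if a joint passes its speed limit or range.

## Working session

There is one attempt and no reset: what is moved stays moved. The work goes in short steps, Python scripts to look and compute and a tool call to move; the robot and the scene stay as the last step left them, time stands still between calls to the robot, and variables do not carry over. Pictures are saved under pics/ and viewed, at most 10 in all, crops included, and the job is handed in when it is done.

Besides the shell and the picture viewer there is one more tool, called in YAML: its name, and indented under it one key for each argument. drive_tool: Moves the arm, as the interface text tells. Its arguments: {"type":"object","properties":{"delta_rot":{"type":"array"},"xyz":{"type":"array"},"claw":{"type":"array"}},"required":["delta_rot","xyz","claw"]}

```bash
mkdir -p pics
python3 - <<'E'
from workcell import *
import cv2,pickle
d={}
for n in("scene","top","wrist"):
    s=snapshot(n);d[n]=s;cv2.imwrite(f"pics/{n}0.png",s["pixels"])
    print(n,s["intrinsics"].round(1).tolist(),s["R"].round(3).tolist(),s["t"].round(3).tolist())
pickle.dump(d,open("d0.pkl","wb"))
st=state();print({k:st[k] for k in("clock","eef_pos","tcp_rot","ft_force","width")})
E
```

```text
scene [[401.9, 0.0, 255.2], [0.0, 401.9, 189.9], [0.0, 0.0, 1.0]] [[0.78, 0.625, 0.012], [0.422, -0.512, -0.749], [-0.462, 0.589, -0.663]] [-0.42, -0.138, 1.444]
top [[452.0, 0.0, 256.6], [0.0, 452.0, 187.9], [0.0, 0.0, 1.0]] [[-0.003, -1.0, 0.002], [-0.994, 0.003, -0.109], [0.109, -0.002, -0.994]] [-0.031, 0.55, 1.185]
wrist [[293.2, 0.0, 254.5], [0.0, 293.2, 190.4], [0.0, 0.0, 1.0]] [[0.375, 0.927, -0.001], [0.901, -0.363, 0.239], [0.221, -0.091, -0.971]] [-0.675, -0.025, 0.391]
{'clock': 0.15, 'eef_pos': array([0.25329108, 0.6252972 , 0.20362348]), 'tcp_rot': array([-4.29128630e-05,  1.91232200e-01,  9.81544696e-01, -5.04542054e-04]), 'ft_force': array([ 0.18049295, -0.93481207, -0.95251243]), 'width': 0.09407183351816895}
```

View pics/scene0.png

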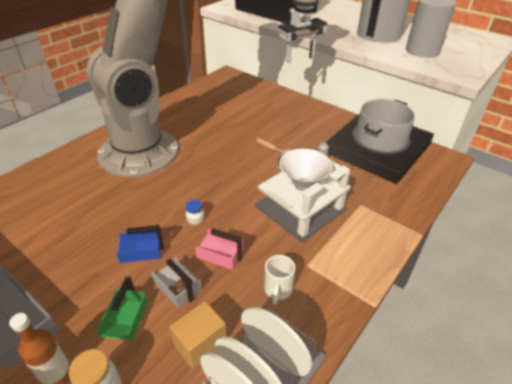

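View pics/top0.png

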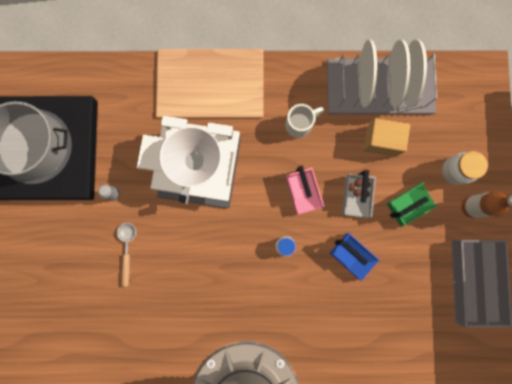

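The candidates for the scoop in the top view are metal (360,195), pink (305,190), green (412,203) and blue (354,256). I choose the metal one. The dispenser's funnel is at (190,155), with the stop cover on the left (+y) at (150,152). Next is a close crop.

Run:
```python
import cv2,pickle,numpy as np
d=pickle.load(open("d0.pkl","rb"));t=d["top"]["pixels"]
a=cv2.resize(t[105:220,130:250],(400,384),interpolation=2)
b=cv2.resize(t[160:230,330:400],(400,400),interpolation=2)[:384]
c=cv2.resize(d["scene"]["pixels"][135:245,250:360],(400,400),interpolation=2)[:200*2]
o=np.vstack([np.hstack([a,b])[:384]])
cv2.imwrite("pics/c1.png",o)
```

```text
(no output)
```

View pics/c1.png

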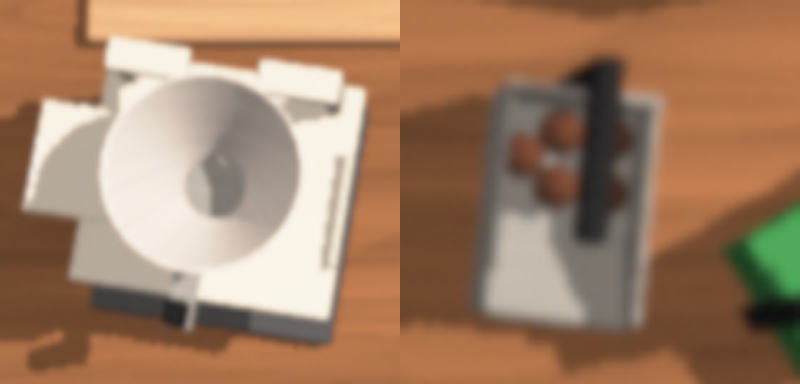

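The crop confirms the metal scoop: it holds the nuts, its handle bar runs from crop (608,62) to (590,240), and the lip faces down (-x). The grip is near crop (178,312), about pixel (183,198). Now I turn these into world points.

```bash
cat > h.py <<'E'
import numpy as np,cv2
def cast(s,uv,z):
    uv=np.atleast_2d(np.asarray(uv,float));K,R,t=s["intrinsics"],s["R"],s["t"]
    r=(R.T@np.linalg.inv(K)@np.c_[uv,np.ones(len(uv))].T).T
    c=-R.T@t; return c+r*((z-c[2])/r[:,2])[:,None]
def proj(s,X):
    p=s["intrinsics"]@(s["R"]@np.asarray(X,float)+s["t"]); return p[:2]/p[2]
E
python3 - <<'E'
from h import *
import pickle
d=pickle.load(open("d0.pkl","rb"));s=d["top"];im=s["pixels"]
A=lambda X,Y:(129.5+(X+.5)*.3,104.5+(Y+.5)*115/384)
B=lambda X,Y:(329.5+(X-399.5)*.175,159.5+(Y+.5)*.175)
f=cast(s,[A(200,172)],.172)[0];print("funnel",f)
dk=cast(s,[A(68,280),A(330,320),A(366,90)],.094);print("deck FL,FR,BR",dk.round(4).tolist(),np.linalg.norm(dk[0]-dk[1]),np.linalg.norm(dk[2]-dk[1]))
y=(dk[0]-dk[1])[:2];print("yaw",np.degrees(np.arctan2(-y[0],y[1])))
x=(dk[2]-dk[1])[:2];print("yaw",np.degrees(np.arctan2(x[1],x[0])))
bp=cast(s,[A(92,307),A(328,342)],.015);print("base",bp.round(4).tolist(),np.linalg.norm(bp[0]-bp[1]))
print("grip",cast(s,[A(178,312),A(195,325)],.132).round(4).tolist())
g=cv2.cvtColor(im,cv2.COLOR_BGR2GRAY);m=(g<60).astype(np.uint8)
w=np.zeros_like(m);w[165:208,345:385]=m[165:208,345:385]
w[:, :358]=0
n,l,st,c=cv2.connectedComponentsWithStats(w);i=1+st[1:,4].argmax();print(st[i],c[i])
p=np.argwhere(l==i)[:,::-1].astype(np.float32);r=cv2.minAreaRect(p);print(r)
P=cast(s,cv2.boxPoints(r),.088);print(P.round(4).tolist())
rim=cast(s,[B(500,75),B(662,97),B(640,325),B(475,310)],.04);print("rim",rim.round(4).tolist())
E
```

```text
funnel [0.61160565 0.12786108 0.172     ]
deck FL,FR,BR [[0.5426, 0.239, 0.094], [0.5114, 0.0389, 0.094], [0.6897, 0.0117, 0.094]] 0.20254784212069885 0.18034845667269347
yaw -8.859700480901058
yaw -8.692905593321
base [[0.5291, 0.2375, 0.015], [0.5, 0.0452, 0.015]] 0.19453588619689835
grip [[0.5146, 0.1486, 0.132], [0.5049, 0.136, 0.132]]
[360 171  10  31 191] [364.37172775 185.46596859]
((364.7865905761719, 185.95053100585938), (30.01626968383789, 8.647453308105469), 87.79740142822266)
[[0.5866, -0.2979, 0.088], [0.5874, -0.3202, 0.088], [0.51, -0.3208, 0.088], [0.5093, -0.2987, 0.088]]
rim [[0.5894, -0.2747, 0.04], [0.5788, -0.3504, 0.04], [0.4722, -0.3367, 0.04], [0.4794, -0.2604, 0.04]]
```

drive_tool:
  delta_rot:
    - [0,0,-0.1]
    - [0,0,-0.2]
    - [0,0,-0.23]
    - [0,0,-0.23]
    - [0,0,-0.23]
    - [0,0,-0.23]
    - [0,0,-0.23]
    - [0,0,-0.23]
    - [0,0,-0.23]
    - [0,0,-0.23]
    - [0,0,-0.23]
    - [0,0,-0.23]
    - [0,0,-0.23]
    - [0,0,-0.23]
    - [0,0,-0.23]
    - [0,0,-0.23]
    - [0,0,-0.23]
    - [0,0,-0.23]
  xyz:
    - [-0.02,-0.02,-0.05]
    - [-0.05,-0.05,-0.056]
    - [-0.364,-0.374,-0.056]
    - [-0.364,-0.374,-0.056]
    - [-0.364,-0.374,-0.056]
    - [-0.364,-0.374,-0.056]
    - [-0.364,-0.374,-0.056]
    - [-0.364,-0.374,-0.056]
    - [-0.364,-0.374,-0.056]
    - [-0.364,-0.374,-0.056]
    - [-0.364,-0.374,-0.056]
    - [-0.364,-0.374,-0.056]
    - [-0.364,-0.374,-0.056]
    - [-0.364,-0.374,-0.056]
    - [-0.364,-0.374,-0.056]
    - [-0.364,-0.374,-0.056]
    - [-0.364,-0.374,-0.056]
    - [-0.364,-0.374,-0.056]
  claw: [0.27,0.27,0.27,0.27,0.27,0.27,0.27,0.27,0.27,0.27,0.27,0.27,0.27,0.27,0.27,0.27,0.27,0.27]

```text
clock: 1.65
eef_pos: [0.4499, 0.1436, 0.26]
tcp_rot: [-0.0, 0.076, 0.997, -0.0]
ft_force: [0.3, 0.1, -0.1]
width: 0.0253
grip_force: 0.0
```

Run:
```python
from workcell import *
from h import *
import pickle
s=snapshot("wrist");pickle.dump(s,open("w1.pkl","wb"));cv2.imwrite("pics/w1.png",s["pixels"])
st=state();print(st["clock"],st["eef_pos"],st["tcp_rot"],st["ft_force"],st["width"])
print(proj(s,[.512,.142,.132]),proj(s,[.512,.142,.1]))
```

```text
1.7 [0.44992497 0.14344665 0.26002964] [-1.57788497e-04  7.63267852e-02  9.97082839e-01 -9.81458995e-05] [ 0.01565836  0.39136153 -0.05111245] 0.025208203791656864
[260.50086885 238.1575492 ] [259.9963031  227.90541662]
```

View pics/w1.png

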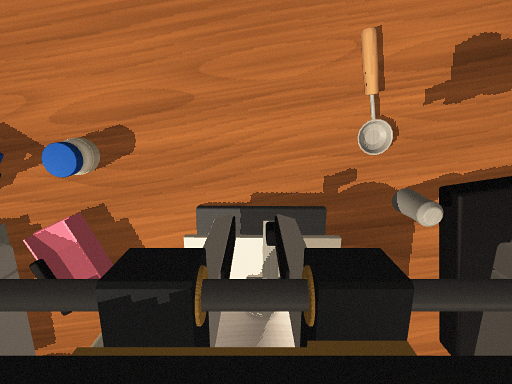

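The wrist view shows the grip between the fingers around (269,235). The base plate's front edge runs from (197,207) to (326,207). I zoom in there.

Run:
```python
from h import *
import pickle
s=pickle.load(open("w1.pkl","rb"));cv2.imwrite("pics/w1c.png",cv2.resize(s["pixels"][200:255,225:300],(750,550),interpolation=cv2.INTER_NEAREST))
O=np.array([.611,.127]);a=np.radians(-8.8);X=np.array([np.cos(a),np.sin(a)]);Y=np.array([-X[1],X[0]])
for q in [(197,207),(326,207)]:
    p=cast(s,q,.015)[0,:2]-O;print(p@X,p@Y)
```

```text
-0.10092971120968694 -0.09444816015637364
-0.10131685215326322 0.10136827437740821
```

View pics/w1c.png

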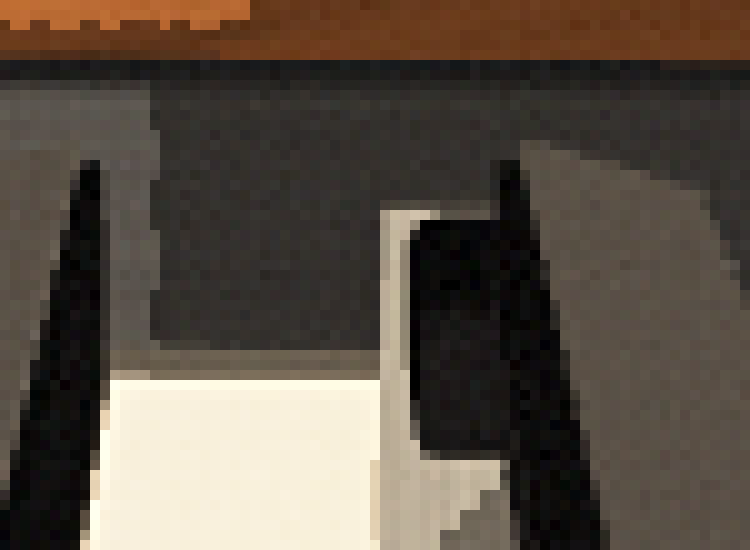

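Run:
```python
from h import *
import pickle
s=pickle.load(open("w1.pkl","rb"))
O=np.array([.611,.127]);a=np.radians(-8.8);X=np.array([np.cos(a),np.sin(a)]);Y=np.array([-X[1],X[0]])
for q in [(266,238),(266,231),(266,246)]:
    w=cast(s,q,.132)[0,:2];p=w-O;print(w,p@X,p@Y)
g=O-.1*X+.0*Y;print("grip0 world line",g, "Y",Y)
```

```text
[0.51275    0.14817652] -0.1003331461924898 0.005896379321572654
[0.50439621 0.14937407] -0.10877180724047922 0.005801824069219322
[0.52242287 0.14678987] -0.09056200711233442 0.006005864999010062
grip0 world line [0.51217716 0.14229858] Y [0.15298584 0.98822838]
```

drive_tool:
  delta_rot:
    - [0,0,0]
    - [0,0,0]
    - [0,0,0]
    - [0,0,0]
    - [0,0,0]
    - [0,0,0]
    - [0,0,0]
    - [0,0,0]
    - [0,0,0]
    - [0,0,0]
    - [0,0,0]
  xyz:
    - [-0.03,0.012,0.03]
    - [-0.06,0.0212,0.06]
    - [-0.06,0.0212,0.08]
    - [-0.06,0.0212,0.08]
    - [-0.06,0.0212,0.1]
    - [-0.06,0.0212,0.11]
    - [-0.06,0.0212,0.12]
    - [-0.06,0.0212,0.13]
    - [-0.06,0.0212,0.134]
    - [-0.06,0.0212,0.134]
    - [-0.06,0.0212,0.134]
  claw: [0.32,0.32,0.32,0.32,0.32,0.32,0.32,0.32,0.32,0.32,0.32]

```text
clock: 2.62
eef_pos: [0.513, 0.1541, 0.1266]
tcp_rot: [0.0, 0.077, 0.997, 0.0]
ft_force: [0.6, 0.2, 0.4]
width: 0.0303
grip_force: 0.0
```

Run:
```python
from workcell import *
from h import *
s=snapshot("wrist");cv2.imwrite("pics/w2.png",cv2.resize(s["pixels"][190:310,180:340],(640,480),interpolation=2))
print(state()["ft_force"],state()["eef_pos"],state()["clock"])
```

```text
[-0.70291347 -0.04205933  0.48072219] [0.51316537 0.15408684 0.12676988] 2.6667
```

View pics/w2.png

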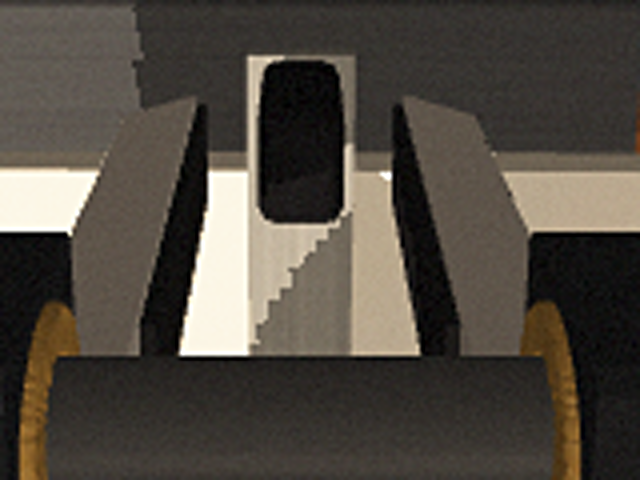

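The grip sits centred between the fingers (crop 302,140; fingers at 205 and 395). I narrow the opening and push to +y.

drive_tool:
  delta_rot:
    - [0,0,0]
    - [0,0,0]
    - [0,0,0]
    - [0,0,0]
    - [0,0,0]
    - [0,0,0]
    - [0,0,0]
    - [0,0,0]
    - [0,0,0]
  xyz:
    - [0,0,0]
    - [0,0,0]
    - [0,0.003,0]
    - [0,0.008,0]
    - [0,0.014,0]
    - [0,0.02,0]
    - [0,0.026,0]
    - [0,0.031,0]
    - [0,0.034,0]
  claw: [0.2,0.2,0.2,0.2,0.2,0.2,0.2,0.2,0.2]

```text
clock: 3.42
eef_pos: [0.5183, 0.1886, 0.1261]
tcp_rot: [0.0, 0.077, 0.997, 0.0]
ft_force: [1.1, -1.4, 1.0]
width: 0.0186
grip_force: 0.9
```

drive_tool:
  delta_rot:
    - [0,0,0]
    - [0,0,0]
    - [0,0,0]
  xyz:
    - [0,0.002,0]
    - [0,0.004,0]
    - [0,0.004,0]
  claw: [0.2,0.2,0.2]

```text
clock: 3.67
eef_pos: [0.5187, 0.1919, 0.1261]
tcp_rot: [-0.0, 0.077, 0.997, 0.0]
ft_force: [-0.3, -0.3, 0.1]
width: 0.019
grip_force: 0.0
```

drive_tool:
  delta_rot:
    - [0,0,0]
    - [0,0,0]
    - [0,0,0]
  xyz:
    - [0,0.002,0]
    - [0,0.003,0]
    - [0,0.003,0]
  claw: [0.2,0.2,0.2]

```text
clock: 3.92
eef_pos: [0.5191, 0.1946, 0.1261]
tcp_rot: [-0.0, 0.077, 0.997, -0.0]
ft_force: [-0.4, -0.1, 0.2]
width: 0.0191
grip_force: 0.1
```

drive_tool:
  delta_rot:
    - [0,0,0]
    - [0,0,0]
    - [0,0,0]
  xyz:
    - [0,0.001,0]
    - [0,0.002,0]
    - [0,0.003,0]
  claw: [0.2,0.2,0.2]

```text
clock: 4.17
eef_pos: [0.5196, 0.1974, 0.1261]
tcp_rot: [-0.0, 0.077, 0.997, -0.0]
ft_force: [-0.0, -2.0, -0.0]
width: 0.019
grip_force: 0.8
```

drive_tool:
  delta_rot:
    - [0,0,0]
    - [0,0,0]
    - [0,0,0]
  xyz:
    - [0,0.001,0]
    - [0,0.002,0]
    - [0,0.003,0]
  claw: [0.2,0.2,0.2]

```text
clock: 4.42
eef_pos: [0.5201, 0.2005, 0.1261]
tcp_rot: [-0.0, 0.077, 0.997, -0.0]
ft_force: [-2.0, -6.0, -0.1]
width: 0.0187
grip_force: 3.1
```

drive_tool:
  delta_rot:
    - [0,0,0]
    - [0,0,0]
  xyz:
    - [0,0.0007,0]
    - [0,0.0015,0]
  claw: [0.2,0.2]

```text
clock: 4.58
eef_pos: [0.5202, 0.2012, 0.1261]
tcp_rot: [-0.0, 0.078, 0.997, -0.001]
ft_force: [-1.1, -5.7, 1.5]
width: 0.0192
grip_force: 3.1
```

drive_tool:
  delta_rot:
    - [0,0,0]
    - [0,0,0]
  xyz:
    - [0,0.0005,0]
    - [0,0.001,0]
  claw: [0.2,0.2]

```text
clock: 4.75
eef_pos: [0.5204, 0.2021, 0.1261]
tcp_rot: [-0.0, 0.078, 0.997, -0.001]
ft_force: [-1.1, -6.0, 1.2]
width: 0.0183
grip_force: 3.1
```

drive_tool:
  delta_rot:
    - [0,0,0]
    - [0,0,0]
  xyz:
    - [0,0.0005,0]
    - [0,0.001,0]
  claw: [0.2,0.2]

```text
clock: 4.92
eef_pos: [0.5205, 0.2031, 0.1261]
tcp_rot: [-0.0, 0.078, 0.997, -0.001]
ft_force: [-1.8, -6.1, 1.7]
width: 0.0187
grip_force: 3.1
```

drive_tool:
  delta_rot:
    - [0,0,0]
    - [0,0,0]
  xyz:
    - [0,0.0005,0]
    - [0,0.001,0]
  claw: [0.2,0.2]

```text
clock: 5.08
eef_pos: [0.5207, 0.204, 0.1261]
tcp_rot: [-0.0, 0.078, 0.997, -0.001]
ft_force: [-1.7, -6.7, 1.3]
width: 0.0188
grip_force: 3.1
```

drive_tool:
  delta_rot:
    - [0,0,0]
    - [0,0,0]
  xyz:
    - [0,0.0005,0]
    - [0,0.001,0]
  claw: [0.2,0.2]

```text
clock: 5.25
eef_pos: [0.5208, 0.205, 0.1261]
tcp_rot: [-0.0, 0.078, 0.997, -0.001]
ft_force: [-1.0, -5.9, 1.3]
width: 0.0187
grip_force: 3.1
```

drive_tool:
  delta_rot:
    - [0,0,0]
    - [0,0,0]
  xyz:
    - [0,0.0004,0]
    - [0,0.0008,0]
  claw: [0.2,0.2]

```text
clock: 5.42
eef_pos: [0.5209, 0.2055, 0.126]
tcp_rot: [-0.0, 0.078, 0.997, -0.001]
ft_force: [-1.2, -9.8, 2.3]
width: 0.0189
grip_force: 4.6
```

The force rose from about 6 N to about 10 N, so the gate is on its end stop with the tongue home. I back off, lift, and try the pouring tilt with the hand empty.

drive_tool:
  delta_rot:
    - [0,0,0]
    - [0,0,0]
    - [0,0,0]
    - [0,0,0]
    - [0,0,0]
    - [0,0,0]
    - [0,0,0]
    - [0,0,0]
  xyz:
    - [0,-0.0027,0]
    - [0,-0.0027,0]
    - [0,-0.0027,-0.01]
    - [0,-0.0027,-0.03]
    - [0,-0.0027,-0.07]
    - [0,-0.0027,-0.11]
    - [0.02,-0.04,-0.15]
    - [0.02,-0.06,-0.17]
  claw: [0.2,0.25,0.25,0.25,0.25,0.25,0.25,0.25]

```text
clock: 6.08
eef_pos: [0.4918, 0.1531, 0.2967]
tcp_rot: [0.0, 0.076, 0.997, 0.0]
ft_force: [1.4, -0.2, 1.9]
width: 0.0231
grip_force: 0.0
```

drive_tool:
  delta_rot:
    - [0,-0.12,0]
    - [0,-0.24,0]
    - [0,-0.36,0]
    - [0,-0.48,0]
    - [0,-0.6,0]
    - [0,-0.72,0]
    - [0,-0.84,0]
    - [0,-0.96,0]
    - [0,-1.08,0]
    - [0,-1.15,0]
    - [0,-1.15,0]
  xyz:
    - [0,0,0]
    - [0,0,0]
    - [0,0,0]
    - [0,0,0]
    - [0,0,0]
    - [0,0,0]
    - [0,0,0]
    - [0,0,0]
    - [0,0,0]
    - [0,0,0]
    - [0,0,0]
  claw: [0.25,0.25,0.25,0.25,0.25,0.25,0.25,0.25,0.25,0.25,0.25]

```text
clock: 7.0
eef_pos: [0.4946, 0.1492, 0.3036]
tcp_rot: [0.467, 0.073, 0.881, -0.039]
ft_force: [0.1, 0.1, 0.8]
width: 0.0237
grip_force: 0.0
```

Run:
```python
from workcell import *
st=state();print(st["clock"],st["eef_pos"],st["tcp_rot"],st["joint_pos"].round(2),st["ft_force"])
```

```text
7.0 [0.49462096 0.14916861 0.30363843] [ 0.46672494  0.07287797  0.88054875 -0.03860728] [-0.54 -0.17 -0.42  2.44  1.26  0.84 -0.47] [0.10302684 0.13918214 0.77986876]
```

drive_tool:
  delta_rot:
    - [0,0,0]
    - [0,0,0]
    - [0,-0.05,0]
    - [0,-0.15,0]
    - [0,-0.25,0]
    - [0,-0.25,0]
  xyz:
    - [-0.02,0,0.03]
    - [-0.04,0,0.06]
    - [-0.062,0,0.091]
    - [-0.062,0,0.091]
    - [-0.062,0,0.091]
    - [-0.062,0,0.091]
  claw: [0.25,0.25,0.25,0.25,0.25,0.25]

```text
clock: 7.5
eef_pos: [0.6034, 0.1301, 0.3023]
tcp_rot: [0.574, 0.068, 0.814, -0.047]
ft_force: [-0.9, -0.5, -1.8]
width: 0.0235
grip_force: 0.0
```

Run:
```python
from workcell import *
st=state();print(st["clock"],st["eef_pos"],st["tcp_rot"],st["joint_pos"].round(2),st["ft_force"])
```

```text
7.5 [0.60335625 0.13010477 0.30231181] [ 0.57437848  0.06847314  0.8143623  -0.0470621 ] [-0.47  0.1  -0.36  2.46  1.88  1.   -0.96] [-0.91601668 -0.54464326 -1.75728056]
```

drive_tool:
  delta_rot:
    - [0,0.12,0]
    - [0,0.24,0]
    - [0,0.36,0]
    - [0,0.48,0]
    - [0,0.6,0]
    - [0,0.72,0]
    - [0,0.84,0]
    - [0,0.96,0]
    - [0,1.08,0]
    - [0,1.2,0]
    - [0,1.229,0]
    - [0,1.229,0]
  xyz:
    - [0,0,0]
    - [0,0,0]
    - [0,0,0]
    - [0,0,0]
    - [0,0,0]
    - [0,0,0]
    - [0,0,0]
    - [0,0,0]
    - [0,0,0]
    - [0,0,0]
    - [0,0,0]
    - [0,0,0]
  claw: [0.4,0.4,0.4,0.4,0.4,0.4,0.4,0.4,0.4,0.4,0.4,0.4]

```text
clock: 8.5
eef_pos: [0.6039, 0.1309, 0.306]
tcp_rot: [0.051, 0.084, 0.995, -0.005]
ft_force: [-0.0, -0.6, 0.2]
width: 0.0373
grip_force: 0.0
```

drive_tool:
  delta_rot:
    - [0,0.05,0]
    - [0,0.102,0]
    - [0,0.102,0]
    - [0,0.102,0]
    - [0,0.102,0]
    - [0,0.102,0]
    - [0,0.102,0]
    - [0,0.102,0]
    - [0,0.102,0]
    - [0,0.102,0]
    - [0,0.102,0]
    - [0,0.102,0]
    - [0,0.102,0]
    - [0,0.102,0]
    - [0,0.102,0]
  xyz:
    - [0.06,-0.447,0.056]
    - [0.06,-0.447,0.056]
    - [0.06,-0.447,0.056]
    - [0.06,-0.447,0.056]
    - [0.06,-0.447,0.056]
    - [0.06,-0.447,0.056]
    - [0.06,-0.447,0.056]
    - [0.06,-0.447,0.056]
    - [0.06,-0.447,0.056]
    - [0.06,-0.447,0.056]
    - [0.06,-0.447,0.056]
    - [0.06,-0.447,0.056]
    - [0.06,-0.447,0.056]
    - [0.06,-0.447,0.056]
    - [0.06,-0.447,0.056]
  claw: [0.5,0.5,0.5,0.5,0.5,0.5,0.5,0.5,0.5,0.5,0.5,0.5,0.5,0.5,0.5]

```text
clock: 9.75
eef_pos: [0.4757, -0.3009, 0.2439]
tcp_rot: [0.002, 0.084, 0.996, -0.003]
ft_force: [0.7, -0.1, -0.6]
width: 0.0471
grip_force: 0.0
```

Run:
```python
from workcell import *
from h import *
import pickle
w=snapshot("wrist");t=snapshot("top");pickle.dump((w,t),open("w3.pkl","wb"))
p=proj(w,[.53,-.305,.05]);print("expected",p,state()["eef_pos"],state()["tcp_rot"])
b=cv2.resize(t["pixels"][105:220,130:250],(400,384),interpolation=2)
a=w["pixels"][120:312,150:350];a=cv2.resize(a,(400,384),interpolation=2)
cv2.imwrite("pics/c3.png",np.hstack([a,b]))
```

```text
expected [258.16499619 213.035856  ] [ 0.47560119 -0.30088492  0.24366636] [ 0.00146433  0.08402424  0.9964593  -0.00257902]
```

View pics/c3.png

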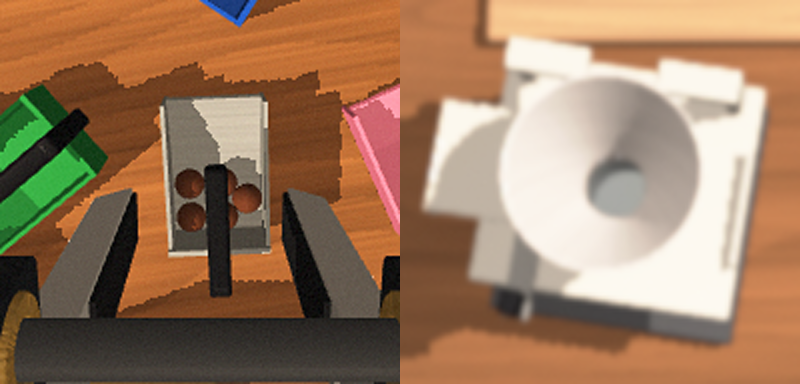

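Left: the handle bar runs from (215,167) to (220,296) in the crop, with all five nuts inside the scoop. Right: the dispenser stands exactly where it was, the gate has moved and the funnel's outlet is open.

Run:
```python
from h import *
import pickle
w,t=pickle.load(open("w3.pkl","rb"))
C=lambda X,Y:(149.5+(X+.5)/2,119.5+(Y+.5)/2)
e=cast(w,[C(215,166),C(221,296)],.088)[:,:2];print(e,np.linalg.norm(e[0]-e[1]))
u=(e[1]-e[0])/np.linalg.norm(e[1]-e[0]);print("yaw",np.degrees(np.arctan2(u[1],u[0])),"grip pt",e[0]+.028*u)
r=cast(w,[C(163,97),C(268,97),C(271,253),C(168,255)],.04)[:,:2];print(r)
for a,b in((0,3),(1,2)):
  v=r[b]-r[a];print(np.degrees(np.arctan2(v[1],v[0])),np.linalg.norm(v))
R=np.array([[2*.084**2-1,2*.084*.9965],[2*.084*.9965,1-2*.084**2]]);print("tool xy axes rows",R, "delta tool",R@(e[0]+.028*u-[.4757,-.3009]))
```

```text
[[ 0.50453418 -0.30215443]
 [ 0.58978649 -0.31252485]] 0.08588074366196659
yaw -6.935605996030992 grip pt [ 0.53232929 -0.30553553]
[[ 0.46572696 -0.33048995]
 [ 0.47729494 -0.26176104]
 [ 0.58851634 -0.27567866]
 [ 0.57799888 -0.34809088]]
-8.90977079520308 0.11364319204538022
-7.132595497755272 0.11208880311755677
tool xy axes rows [[-0.985888  0.167412]
 [ 0.167412  0.985888]] delta tool [-0.05660618  0.00491031]
```

drive_tool:
  delta_rot:
    - [0,0,-0.035]
    - [0,0,-0.035]
    - [0,0,-0.035]
    - [0,0,-0.035]
    - [0,0,-0.035]
    - [0,0,-0.035]
    - [0,0,-0.035]
    - [0,0,-0.035]
    - [0,0,-0.035]
    - [0,0,-0.035]
    - [0,0,-0.035]
  xyz:
    - [-0.03,0.0025,0.02]
    - [-0.0583,0.0047,0.04]
    - [-0.0583,0.0047,0.07]
    - [-0.0583,0.0047,0.1]
    - [-0.0583,0.0047,0.12]
    - [-0.0583,0.0047,0.135]
    - [-0.0583,0.0047,0.15]
    - [-0.0583,0.0047,0.16]
    - [-0.0583,0.0047,0.163]
    - [-0.0583,0.0047,0.163]
    - [-0.0583,0.0047,0.163]
  claw: [0.5,0.5,0.5,0.5,0.5,0.5,0.5,0.5,0.5,0.5,0.5]

```text
clock: 10.77
eef_pos: [0.5339, -0.3082, 0.0812]
tcp_rot: [0.002, 0.067, 0.998, -0.003]
ft_force: [0.1, -0.2, -0.5]
width: 0.0465
grip_force: 0.0
```

drive_tool:
  delta_rot:
    - [0,0,0]
    - [0,0,0]
    - [0,0,0]
    - [0,0,0]
    - [0,0,0]
    - [0,0,0]
    - [0,0,0]
    - [0,0,0]
  xyz:
    - [0,0,0]
    - [0,0,0]
    - [0,0,0]
    - [0,0,0]
    - [0,0,0]
    - [0,0,0]
    - [0,0,0]
    - [0,0,0]
  claw: [0.3,0.2,0.1,0,0,0,0,0]

```text
clock: 11.43
eef_pos: [0.5335, -0.3081, 0.0805]
tcp_rot: [0.001, 0.068, 0.998, -0.003]
ft_force: [-1.2, 1.7, 2.4]
width: 0.0136
grip_force: 30.0
```

drive_tool:
  delta_rot:
    - [0,0,0]
    - [0,0,0]
    - [0,0,0]
    - [0,0,0]
    - [0,0,0]
    - [0,0,0]
    - [0,0,0]
    - [0,0,0]
    - [0,0,0]
    - [0,0,0]
    - [0,0,0]
    - [0,0,0]
    - [0,0,0]
  xyz:
    - [0,0,-0.004]
    - [0,0,-0.012]
    - [0,0,-0.025]
    - [0,0,-0.045]
    - [0,0,-0.07]
    - [0,0,-0.1]
    - [0,0,-0.13]
    - [0,0,-0.16]
    - [0,0,-0.19]
    - [0,0,-0.21]
    - [0,0,-0.222]
    - [0,0,-0.228]
    - [0,0,-0.23]
  claw: [0,0,0,0,0,0,0,0,0,0,0,0,0]

```text
clock: 12.52
eef_pos: [0.533, -0.307, 0.3113]
tcp_rot: [0.002, 0.068, 0.998, -0.003]
ft_force: [0.5, -0.4, -2.8]
width: 0.0131
grip_force: 30.0
```

drive_tool:
  delta_rot:
    - [0,0,0]
    - [0,0,0]
    - [0,0,0]
    - [0,0,0]
    - [0,0,0]
    - [0,0,0]
    - [0,0,0]
    - [0,0,0]
    - [0,0,0]
    - [0,0,0]
    - [0,0,0]
    - [0,0,0]
    - [0,0,0]
    - [0,0,0]
    - [0,0,0]
    - [0,0,0]
    - [0,0,0]
    - [0,0,0]
    - [0,0,0]
    - [0,0,0]
  xyz:
    - [-0.0005,0.005,0]
    - [-0.002,0.016,0]
    - [-0.004,0.034,0]
    - [-0.007,0.06,0]
    - [-0.01,0.092,0]
    - [-0.014,0.128,0]
    - [-0.018,0.166,0]
    - [-0.022,0.204,0]
    - [-0.027,0.242,0]
    - [-0.031,0.28,0]
    - [-0.035,0.316,0]
    - [-0.038,0.348,0]
    - [-0.041,0.376,0]
    - [-0.044,0.4,0]
    - [-0.046,0.418,0]
    - [-0.0475,0.431,0]
    - [-0.048,0.438,0]
    - [-0.0487,0.4407,0]
    - [-0.0487,0.4407,0.01]
    - [-0.0487,0.4407,0.015]
  claw: [0,0,0,0,0,0,0,0,0,0,0,0,0,0,0,0,0,0,0,0]

```text
clock: 14.18
eef_pos: [0.6405, 0.1218, 0.2919]
tcp_rot: [0.001, 0.068, 0.998, -0.003]
ft_force: [0.6, 0.1, -3.4]
width: 0.0137
grip_force: 30.0
```

Run:
```python
from workcell import *
from h import *
s=snapshot("top");t=s["pixels"]
cv2.imwrite("pics/c4.png",cv2.resize(t[90:230,100:280],(720,560),interpolation=2))
st=state();print(st["eef_pos"],st["tcp_rot"],st["ft_force"],st["joint_pos"].round(2))
```

```text
[0.63999335 0.1214623  0.29099295] [ 1.02128484e-04  6.83364459e-02  9.97656916e-01 -3.28593592e-03] [-0.54998731 -0.36787331 -4.20330585] [-0.22  0.33 -0.09  1.55  0.04  1.27  1.12]
```

View pics/c4.png

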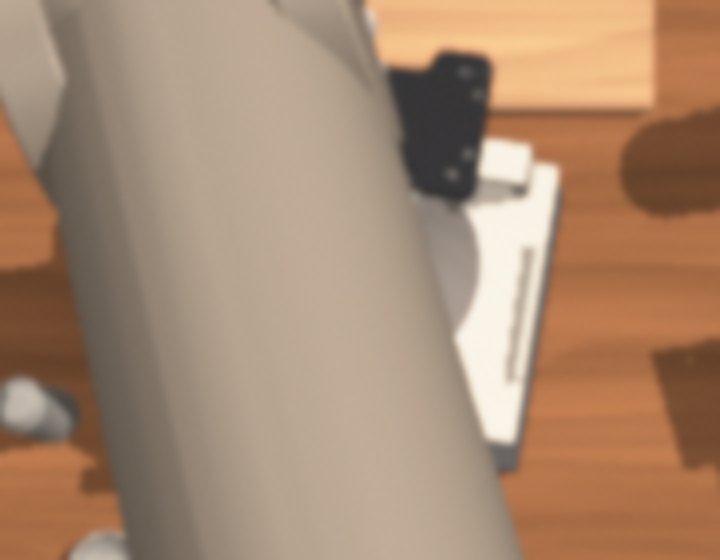

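drive_tool:
  delta_rot:
    - [0,-0.08,0]
    - [0,-0.16,0]
    - [0,-0.24,0]
    - [0,-0.32,0]
    - [0,-0.38,0]
    - [0,-0.42,0]
    - [0,-0.45,0]
    - [0,-0.48,0]
    - [0,-0.51,0]
    - [0,-0.54,0]
    - [0,-0.57,0]
    - [0,-0.6,0]
    - [0,-0.63,0]
    - [0,-0.66,0]
    - [0,-0.69,0]
    - [0,-0.72,0]
    - [0,-0.75,0]
    - [0,-0.78,0]
    - [0,-0.81,0]
    - [0,-0.84,0]
  xyz:
    - [-0.002,0,0.002]
    - [-0.004,0,0.004]
    - [-0.006,0,0.007]
    - [-0.008,0,0.01]
    - [-0.009,0,0.013]
    - [-0.01,0,0.013]
    - [-0.008,0,0.013]
    - [-0.007,0,0.013]
    - [-0.005,0,0.013]
    - [-0.004,0,0.013]
    - [-0.002,0,0.013]
    - [0,0,0.013]
    - [0.002,0,0.013]
    - [0.004,0,0.013]
    - [0.006,0,0.013]
    - [0.008,0,0.013]
    - [0.01,0,0.013]
    - [0.012,0,0.013]
    - [0.014,0,0.013]
    - [0.016,0,0.013]
  claw: [0,0,0,0,0,0,0,0,0,0,0,0,0,0,0,0,0,0,0,0]

```text
clock: 15.9
eef_pos: [0.6246, 0.1239, 0.2802]
tcp_rot: [0.408, 0.061, 0.91, -0.03]
ft_force: [-0.3, 0.5, -1.5]
width: 0.0134
grip_force: 30.0
```

Run:
```python
from workcell import *
from h import *
st=state();print(st["clock"],st["eef_pos"],st["tcp_rot"],st["ft_force"],st["joint_pos"].round(2))
w=snapshot("wrist");s=snapshot("scene")
cv2.imwrite("pics/c5.png",np.hstack([cv2.resize(w["pixels"][60:384,90:420],(400,393)),cv2.resize(s["pixels"][120:250,245:375],(400,393),interpolation=2)]))
```

```text
15.9 [0.6245632  0.12387361 0.28017399] [ 0.40845176  0.06123971  0.9102235  -0.03016699] [-0.26252905  0.52273962 -1.45688051] [-0.48  0.01 -0.11  2.25  1.27  0.56 -0.18]
```

View pics/c5.png

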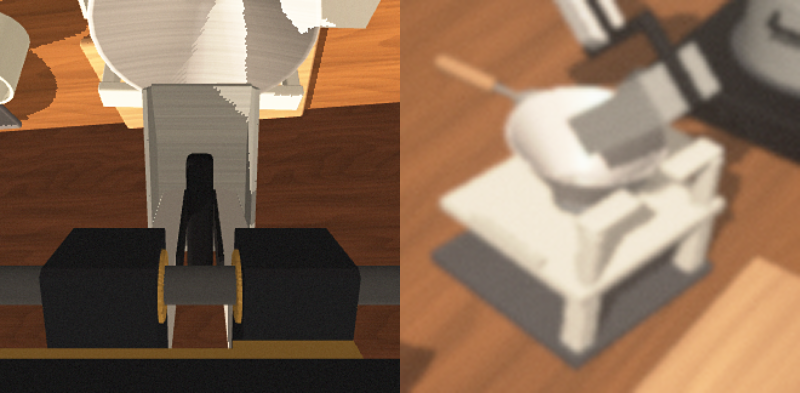

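The scoop floor looks empty (crop, left) and its lip is over the funnel. I tilt further to make sure no nut hides behind the handle.

drive_tool:
  delta_rot:
    - [0,-0.06,0]
    - [0,-0.12,0]
    - [0,-0.18,0]
    - [0,-0.25,0]
    - [0,-0.25,0]
    - [0,-0.25,0]
    - [0,-0.25,0]
    - [0,-0.25,0]
  xyz:
    - [0.003,0,-0.004]
    - [0.006,0,-0.007]
    - [0.01,0,-0.011]
    - [0.0134,0,-0.0149]
    - [0.0134,0,-0.0149]
    - [0.0134,0,-0.0149]
    - [0.0134,0,-0.0149]
    - [0.0134,0,-0.0149]
  claw: [0,0,0,0,0,0,0,0]

```text
clock: 16.67
eef_pos: [0.6058, 0.1273, 0.2809]
tcp_rot: [0.518, 0.057, 0.853, -0.038]
ft_force: [-0.2, -0.2, -1.4]
width: 0.0135
grip_force: 30.0
```

Run:
```python
from workcell import *
from h import *
import pickle
st=state();print(st["clock"],st["eef_pos"],st["tcp_rot"],st["ft_force"],st["joint_pos"].round(2))
for n in("wrist","scene"):
    im=snapshot(n);pickle.dump(im,open(n+"5.pkl","wb"));h=cv2.cvtColor(im["pixels"],cv2.COLOR_BGR2HSV)
    if n=="wrist": # brown nuts inside scoop window
        h=h[125:260,205:310]
        m=((h[...,0]<14)&(h[...,1]>110)&(h[...,2]>40)).astype(np.uint8);print(n,m.sum(),cv2.connectedComponentsWithStats(m)[2].tolist())
```

```text
16.6667 [0.60583645 0.12731141 0.28093596] [ 0.51783205  0.0572364   0.85273499 -0.03764317] [-0.24034344 -0.23772614 -1.40362418] [-0.55  0.05 -0.19  2.43  1.8   0.79 -0.82]
wrist 1645 [[0, 0, 105, 135, 12530], [0, 0, 105, 123, 1645]]
```

drive_tool:
  delta_rot:
    - [0,0.1,0]
    - [0,0.2,0]
    - [0,0.32,0]
    - [0,0.44,0]
    - [0,0.56,0]
    - [0,0.68,0]
    - [0,0.8,0]
    - [0,0.92,0]
    - [0,1.02,0]
    - [0,1.092,0]
    - [0,1.092,0]
    - [0,1.092,0]
  xyz:
    - [-0.01,0,-0.005]
    - [-0.02,0,-0.01]
    - [-0.0266,0,-0.0139]
    - [-0.0266,0,-0.0139]
    - [-0.0266,0,-0.0139]
    - [-0.0266,0,-0.0139]
    - [-0.0266,0,-0.0139]
    - [-0.0266,0,-0.0139]
    - [-0.0266,0,-0.0139]
    - [-0.0266,0,-0.0139]
    - [-0.0266,0,-0.0139]
    - [-0.0266,0,-0.0139]
  claw: [0,0,0,0,0,0,0,0,0,0,0,0]

```text
clock: 17.77
eef_pos: [0.6057, 0.129, 0.3127]
tcp_rot: [0.026, 0.067, 0.997, -0.003]
ft_force: [-1.0, 0.0, -2.2]
width: 0.0135
grip_force: 30.0
```

Run:
```python
from workcell import *
from scipy.spatial.transform import Rotation as Ro
import numpy as np
st=state();q=st["tcp_rot"];R=Ro.from_quat(np.r_[q[1:],q[0]]);print(st["eef_pos"],q,st["ft_force"])
print("delta above place",R.inv().apply(np.array([.5335,-.308,.25])-st["eef_pos"]))
d=Ro.from_quat([.068,.998,0,0]);print("rot",(R.inv()*d).as_rotvec())
```

```text
[0.60568721 0.1290206  0.31266179] [ 0.02601978  0.06691545  0.99741448 -0.00310641] [-1.04448881  0.04648621 -2.24004162]
delta above place [ 0.01645652 -0.44257597  0.06308879]
rot [-0.00266117  0.05234752  0.00208472]
```

drive_tool:
  delta_rot:
    - [0,0.052,0.002]
    - [0,0.052,0.002]
    - [0,0.052,0.002]
    - [0,0.052,0.002]
    - [0,0.052,0.002]
    - [0,0.052,0.002]
    - [0,0.052,0.002]
    - [0,0.052,0.002]
    - [0,0.052,0.002]
    - [0,0.052,0.002]
    - [0,0.052,0.002]
    - [0,0.052,0.002]
    - [0,0.052,0.002]
    - [0,0.052,0.002]
    - [0,0.052,0.002]
    - [0,0.052,0.002]
    - [0,0.052,0.002]
  xyz:
    - [0.001,-0.02,0]
    - [0.002,-0.05,0]
    - [0.003,-0.085,0]
    - [0.005,-0.12,0]
    - [0.006,-0.155,0]
    - [0.008,-0.19,0.01]
    - [0.009,-0.225,0.02]
    - [0.01,-0.26,0.03]
    - [0.011,-0.295,0.04]
    - [0.012,-0.33,0.05]
    - [0.014,-0.365,0.06]
    - [0.015,-0.395,0.063]
    - [0.016,-0.42,0.063]
    - [0.0165,-0.435,0.063]
    - [0.0165,-0.4425,0.063]
    - [0.0165,-0.4425,0.063]
    - [0.0165,-0.4425,0.063]
  claw: [0,0,0,0,0,0,0,0,0,0,0,0,0,0,0,0,0]

```text
clock: 19.18
eef_pos: [0.532, -0.3085, 0.2502]
tcp_rot: [0.002, 0.069, 0.998, -0.004]
ft_force: [0.1, 0.6, -1.7]
width: 0.0133
grip_force: 30.0
```

Run:
```python
from workcell import *
from h import *
from scipy.spatial.transform import Rotation as Ro
st=state();q=st["tcp_rot"];R=Ro.from_quat(np.r_[q[1:],q[0]]);print(st["eef_pos"],q,st["ft_force"])
print(R.inv().apply(np.array([.5335,-.308,.0815])-st["eef_pos"]))
print("rot",(R.inv()*Ro.from_quat([.068,.998,0,0])).as_rotvec())
w=snapshot("wrist");t=snapshot("top")
cv2.imwrite("pics/c6.png",np.hstack([cv2.resize(w["pixels"][120:312,150:350],(400,384)),cv2.resize(t["pixels"][105:220,130:250],(400,384),interpolation=2)]))
g=cv2.cvtColor(w["pixels"],cv2.COLOR_BGR2HSV)
```

```text
[ 0.53204894 -0.30852162  0.25020468] [ 0.00176309  0.06926272  0.99758921 -0.00391565] [ 0.08378218  0.610448   -1.72934893]
[-0.00068009  0.00199393  0.16869857]
rot [-0.00757351  0.0040504  -0.00257546]
```

View pics/c6.png

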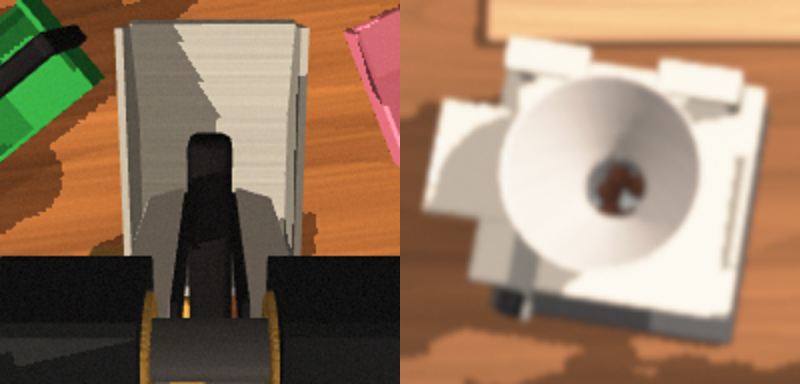

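The scoop is empty in hand, brown nuts show through the open outlet at (615,185), and the dispenser is unmoved. I set the scoop down.

drive_tool:
  delta_rot:
    - [0,0.004,0]
    - [0,0.004,0]
    - [0,0.004,0]
    - [0,0.004,0]
    - [0,0.004,0]
    - [0,0.004,0]
    - [0,0.004,0]
    - [0,0.004,0]
    - [0,0.004,0]
    - [0,0.004,0]
    - [0,0.004,0]
    - [0,0.004,0]
  xyz:
    - [0,0.002,0.02]
    - [0,0.002,0.05]
    - [0,0.002,0.08]
    - [0,0.002,0.11]
    - [0,0.002,0.13]
    - [0,0.002,0.145]
    - [0,0.002,0.155]
    - [0,0.002,0.16]
    - [0,0.002,0.163]
    - [0,0.002,0.165]
    - [0,0.002,0.166]
    - [0,0.002,0.166]
  claw: [0,0,0,0,0,0,0,0,0,0,0,0]

```text
clock: 20.28
eef_pos: [0.5326, -0.3086, 0.0846]
tcp_rot: [-0.0, 0.069, 0.998, -0.004]
ft_force: [0.5, 0.9, -2.0]
width: 0.014
grip_force: 30.0
```

drive_tool:
  delta_rot:
    - [0,0,0]
    - [0,0,0]
    - [0,0,0]
    - [0,0,0]
  xyz:
    - [0,0,0.001]
    - [0,0,0.002]
    - [0,0,0.003]
    - [0,0,0.003]
  claw: [0,0,0,0]

```text
clock: 20.62
eef_pos: [0.5322, -0.3085, 0.081]
tcp_rot: [-0.001, 0.069, 0.998, -0.004]
ft_force: [-0.5, -0.6, -2.4]
width: 0.0134
grip_force: 30.0
```

drive_tool:
  delta_rot:
    - [0,0,0]
    - [0,0,0]
    - [0,0,0]
  xyz:
    - [0,0,0.0005]
    - [0,0,0.001]
    - [0,0,0.001]
  claw: [0,0,0]

```text
clock: 20.87
eef_pos: [0.532, -0.3081, 0.0804]
tcp_rot: [-0.001, 0.069, 0.998, -0.004]
ft_force: [-4.6, 4.3, 8.1]
width: 0.0136
grip_force: 30.0
```

Contact (8 N up). I release to a moderate opening and lift off.

drive_tool:
  delta_rot:
    - [0,0,0]
    - [0,0,0]
    - [0,0,0]
    - [0,0,0]
    - [0,0,0]
    - [0,0,0]
    - [0,0,0]
    - [0,0,0]
    - [0,0,0]
    - [0,0,0]
    - [0,0,0]
    - [0,0,0]
  xyz:
    - [0,0,0]
    - [0,0,0]
    - [0,0,0]
    - [0,0,0]
    - [0,0,-0.01]
    - [0,0,-0.03]
    - [0,0,-0.06]
    - [0,0,-0.1]
    - [0,0,-0.14]
    - [0.03,0,-0.165]
    - [0.06,0,-0.165]
    - [0.06,0,-0.165]
  claw: [0.15,0.3,0.4,0.45,0.45,0.45,0.45,0.45,0.45,0.45,0.45,0.45]

```text
clock: 21.87
eef_pos: [0.4693, -0.2998, 0.2478]
tcp_rot: [0.001, 0.071, 0.997, -0.004]
ft_force: [1.0, -1.7, 0.3]
width: 0.0424
grip_force: 0.0
```

Run:
```python
from workcell import *
from h import *
import pickle
w=snapshot("wrist");t=snapshot("top");s=snapshot("scene");pickle.dump((w,t,s),open("w6.pkl","wb"));print(state()["eef_pos"],state()["width"],state()["ft_force"])
g=cv2.cvtColor(w["pixels"],cv2.COLOR_BGR2GRAY)
# handle bar: dark pixels between fingers at rows 195-240
for v in range(190,275,12):
    r=np.where(g[v,235:285]<50)[0]+235;print(v,(r.min(),r.max(),len(r)) if len(r) else None, end="; ")
print()
# brown in scene view around the jar, and through the outlet in top
O=[.611,.127]
for nm,im,a in(("scene",s,20),("top",t,30)):
    u,v=proj(im,[*O,.05]).astype(int);h=cv2.cvtColor(im["pixels"],cv2.COLOR_BGR2HSV)
    print(nm,u,v,"jar top/bottom",proj(im,[*O,.081]).round(),proj(im,[*O,.015]).round())
d0=pickle.load(open("d0.pkl","rb"))
df=cv2.absdiff(t["pixels"],d0["top"]["pixels"]).max(2)>60
n,l,st,c=cv2.connectedComponentsWithStats(df.astype(np.uint8));print([x.tolist() for x in st[1:] if x[4]>15])
u,v=proj(t,[*O,.1]).astype(int);h=cv2.cvtColor(t["pixels"],cv2.COLOR_BGR2HSV)[v-8:v+16,u-12:u+12]
print(u,v);m=(h[...,1]>90)&(h[...,2]<200);print("\n".join("".join("#" if k else "." for k in r) for r in m))
```

```text
[ 0.47326526 -0.29895328  0.24587247] 0.04244798318169896 [ 0.20610641  0.46855046 -0.52681048]
190 None; 202 None; 214 (np.int64(251), np.int64(261), 11); 226 (np.int64(252), np.int64(261), 10); 238 (np.int64(251), np.int64(262), 12); 250 (np.int64(252), np.int64(262), 11); 262 (np.int64(252), np.int64(262), 11); 274 None; 
scene 300 195 jar top/bottom [302. 188.] [300. 204.]
top 196 164 jar top/bottom [195. 163.] [198. 167.]
[[350, 147, 87, 78, 1664], [393, 148, 117, 236, 13901], [187, 155, 16, 14, 128], [349, 180, 13, 17, 83], [179, 187, 10, 6, 38], [139, 205, 17, 10, 110], [392, 209, 10, 15, 60], [343, 228, 71, 156, 2439], [134, 240, 120, 16, 985], [97, 245, 23, 7, 102], [124, 245, 20, 43, 283], [155, 269, 25, 5, 66], [75, 273, 42, 13, 259], [77, 296, 15, 3, 21], [50, 343, 17, 7, 71], [0, 368, 44, 6, 128], [156, 378, 18, 4, 43]]
194 161
........................
........................
............###.........
...........#####........
...........######.......
..........##########....
..........###########...
.........############...
........######...####...
........######....##....
........#####...........
.........####...........
.........####...........
.........####...........
.........####...........
...........##...........
........................
........................
........................
........................
........................
........................
........................
........................
```

The scoop stands free. I check with the wrist camera over the funnel that no nut hangs in the neck.

drive_tool:
  delta_rot:
    - [0,0,0]
    - [0,0,0]
    - [0,0,0]
    - [0,0,0]
    - [0,0,0]
    - [0,0,0]
    - [0,0,0]
    - [0,0,0]
    - [0,0,0]
    - [0,0,0]
    - [0,0,0]
    - [0,0,0]
    - [0,0,0]
    - [0,0,0]
    - [0,0,0]
    - [0,0,0]
  xyz:
    - [0,0,-0.03]
    - [0,0.02,-0.064]
    - [-0.045,0.438,-0.064]
    - [-0.045,0.438,-0.064]
    - [-0.045,0.438,-0.064]
    - [-0.045,0.438,-0.064]
    - [-0.045,0.438,-0.064]
    - [-0.045,0.438,-0.064]
    - [-0.045,0.438,-0.064]
    - [-0.045,0.438,-0.064]
    - [-0.045,0.438,-0.064]
    - [-0.045,0.438,-0.064]
    - [-0.045,0.438,-0.064]
    - [-0.045,0.438,-0.064]
    - [-0.045,0.438,-0.064]
    - [-0.045,0.438,-0.064]
  claw: [0.45,0.6,0.9,0.9,0.9,0.9,0.9,0.9,0.9,0.9,0.9,0.9,0.9,0.9,0.9,0.9]

```text
clock: 23.35
eef_pos: [0.5787, 0.128, 0.3052]
tcp_rot: [-0.001, 0.07, 0.998, -0.004]
ft_force: [0.3, -0.6, 0.6]
width: 0.0846
grip_force: 0.0
```

Run:
```python
from workcell import *
from h import *
import pickle
w=snapshot("wrist");pickle.dump(w,open("w7.pkl","wb"));print(state()["eef_pos"])
O=[.611,.127];c=proj(w,[*O,.102]);K=w["intrinsics"][0,0]
D=lambda z:K*.022/(w["R"]@[*O,z]+w["t"])[2]
print("outlet px",c,"nut diam px at z .03/.05/.11/.13",[round(D(z),1) for z in(.03,.05,.11,.13)],"hole r px",D(.098)/22*23, "jar centre z.04 px",proj(w,[*O,.04]))
u,v=c.astype(int);p=w["pixels"][v-40:v+40,u-40:u+40];h=cv2.cvtColor(p,cv2.COLOR_BGR2HSV)
m=((h[...,1]>90)&(h[...,2]<220)).astype(np.uint8);print("brown",m.sum(),cv2.connectedComponentsWithStats(m)[2].tolist())
g=cv2.resize(cv2.cvtColor(p,cv2.COLOR_BGR2GRAY),None,fx=4,fy=4,interpolation=2)
C=cv2.HoughCircles(g,cv2.HOUGH_GRADIENT,1.5,40,param1=80,param2=25,minRadius=24,maxRadius=48)
if C is not None: 
  for x,y,r in C[0][:8]:
    i,j=int(y/4),int(x/4);print("circle d=%.1f at %.1f,%.1f"%(r/2,x/4+u-40,y/4+v-40),h[min(i,79),min(j,79)])
print("\n".join("".join("#" if k else "." for k in r[::1]) for r in m[14:66:2,14:70]))
```

```text
[0.57865495 0.12777762 0.30535543]
outlet px [257.63568545 196.0436098 ] nut diam px at z .03/.05/.11/.13 [np.float64(13.8), np.float64(14.4), np.float64(16.5), np.float64(17.4)] hole r px 16.796834324243054 jar centre z.04 px [257.57889101 185.87463629]
brown 432 [[0, 0, 80, 80, 5968], [31, 24, 28, 25, 432]]
circle d=12.6 at 254.7,193.3 [  8 181  48]
........................................................
........................................................
........................................................
........................................................
........................................................
.......................##########.......................
...................########...########..................
................................########................
................................###########.............
....................########...#############............
..................###########..#############............
.................###########################............
.................#########################..............
.................######################.................
...................#####################................
......................#################.................
...........................###########..................
..............................######....................
........................................................
........................................................
........................................................
........................................................
........................................................
........................................................
........................................................
........................................................
```

The nuts in the outlet measure about 12.6 px across. That fits nuts lying deep in the jar; one hanging in the neck would be about 16.5 px. I hand in.

```bash
python3 -c "
from workcell import *
print(sign_off())"
```

```text
the job is handed in; nothing more can be done
None
```

I handed the job in at about 23 s: the gate was pushed onto its end stop, the nuts were poured into the jar, and the scoop was set back on the table; sign-off gave no verdict, and I could not count all five nuts in the jar, though the scoop came back empty and nothing showed stuck in the funnel.

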